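Lift the hot pizza pan from the oven to the cooling stand

ROBOT

A 6-joint arm with a two-finger parallel gripper is mounted at the origin on the work surface. World frame = base frame: x ahead of the robot, y to its left, z up, the work surface at z = 0. Lengths are in m, angles in degrees, forces in N, time in s.
With the tool pointing down it reaches from about 0.35 to 0.975 m from the base axis. Payload 17.4 kg.
Tool frame: the origin (TCP) lies midway between the tips of the shut fingers; the grasp point (between the pads) lies 19 mm behind it; z points along the fingers, y is the line along which they close (so a half turn about z gives the same grasp; the last joint's range is limited). The gripper opens to 85 mm and grips with 20 to 120 N. Pads are 22 mm wide; open, the fingers measure 114 mm over their backs; the gripper's body (76 mm by 85 mm) begins 54 mm behind the grasp point. The pads swing forward as they close: fully open they stand 13 mm farther back than shut.
Start: joints at [63.381, 6.646, 82.598, -0, 90.757, -2.166], TCP at [0.279, 0.614, 0.231] pointing down, gripper open.
Joint ranges: [-162.19, 162.19], [-47.58, 125.68], [4.15, 143.07], [-65.23, 245.23], [0.69, 171.88], [-170.13, 170.13]. Speed limits (degrees/s): [108.29, 108.29, 127.2, 180, 180, 180].

INTERFACE

Orientations are given as [roll, pitch, yaw] about the fixed x, y, z axes, in that order (R = Rz(yaw) Ry(pitch) Rx(roll)).
In Python, from workcell import bot, cams, order gives the robot as it stands. The module is installed in compiled form; this text tells all that it offers.
- The arm moves only by the shell command python3 -m handwheel 'ROWS'. ROWS is a JSON object of lists of equal length, an entry for each row: "linear": the shift along the tool's x, y, z in m, a list of three; "dr": the turn, a rotation vector about the tool's x, y, z in rad, a list of three; "jaw": the opening, from 0 (shut) to 1 (fully open). In form: {"linear": [[x, y, z], ...], "dr": [[ax, ay, az], ...], "jaw": [jaw, ...]}. A call has 1 to 12 rows; each row is the pose to reach, as a shift and turn from the pose commanded when the call began, along the tool's axes at that moment; what a row does not reach only later rows make up. A row lasts 1/8 s, in which the tool goes at most 62.5 mm and 10.7 degrees, less where a joint would pass 70% of its speed; a pose out of reach is approached as far as the arm can. A call with a gripper value outside its range is refused whole. The fingers move at their own pace and stop on an object; the grip force is fixed at half the most. Time passes only in rows, so rows that repeat a pose let the fingers close. It gives the time, the measured TCP pose, the force, the opening and the grip force at its end, in the units of the state.
- bot.state(): the state, without advancing time (a new reading comes with each control period).
- cams.camera(name): name is "scene" or "side" or "wrist"; returns the picture (420x560x3 uint8, red, green, blue); there is no depth.
- cams.camera_params(name): a dict with "vfov" (degrees; the focal length in pixels is half the picture's height over the tangent of half this angle, whatever the lens; pixels are square), "cx", "cy" (the principal point, pixels), "R" (3x3) and "t" (3): a world point X has camera coordinates R X + t; the wrist camera has in their place "hand_eye" (4x4, takes a point from camera to tool coordinates, whose origin is the TCP and whose axes are the flange's). Camera axes: x right, y down, z forward; pixel columns grow to the right and rows downward; lengths in m; the calibration is good to about 2 mm. A picture is of the moment at which its call begins: read the wrist's pose just before it. camera_params takes no time and is no camera call.
- order.job_done(): hands the job in; it is judged then, once.
The state is a dict: "time_s": time; "joint_pos": joint angles; "dq": joint speeds; "joint_efforts": joint torques, N m; "ee_pos": TCP position; "tool_rot": TCP orientation; "wrist_force": force on the tool from outside, world axes, zero at the start; "wrist_torque": the same for the moment, N m; "opening": finger opening in m; "grasp_force": force on a finger pad.
Only numpy, scipy, OpenCV 4.12 (cv2) and the standard library are available. Lean on these libraries where they do the work, as an engineer would, in place of code of your own. Each camera call takes 0.05 s, during which the arm holds its last target. There are 200 camera calls.

TASK

The little pizza pan on the carrier in front of the pizza oven is hot, so do not touch it with the gripper: take the stainless scraper by its sloping wooden grip, slide its blade under the pan between the rails and lift it off. Carry the pan, without tipping it, to the beech cooling stand, set it down gently in the middle of the stand's two rails and draw the blade out, then lay the scraper flat on the bare counter and let go. Do not disturb the flap or anything else on the counter.

Things in the scene. Friction and masses are not known exactly. Their poses are not given: they have to be found in the camera images.
- pan: Shallow round aluminium pizza pan, hot, mouth up: 160 mm across the rim, 148 mm across its flat base, 16 mm high, about 150 g. Origin: centre of the underside; z up. At the start it rests on the two rails of the oven's carrier.
- oven: Steel countertop pizza oven, 360 wide, 350 deep, 250 high. Origin: on the counter under the middle of the pan carrier that stands out in front of its mouth; +x points into the oven, so the carrier is reached along +x. The oven's front stands at x = 105 mm.
- carrier (a point): Middle of the carrier, between its rail tops, 72 mm above the counter; axes as the oven's. A level plate 190 wide (y), from x = -95 to the oven, lies 22 mm below this point; on it two rails along x, 18 wide, middles at y = +-62 (106 clear between them), from x = -90 to +90. So under the pan, between the rails, is a gap 22 mm high, open to -x.
- flap (a joint): Front flap of the oven, 290 wide and 140 long, hinged along the top of the mouth (oven frame x = 98, z = 212 mm). 0 = hanging shut, 1.57 = level, straight out over the carrier, 2.9 = almost folded straight up. It stays where it is.
- stand: Fixed beech cooling stand. Origin: centre of its underside, on the counter. Base 180 (x) by 170 (y) by 10 mm; on it two rails along x, 180 long, 18 mm wide, middles at y = +-62 mm (106 mm clear between them), tops 32 mm above the counter: a gap 22 mm high, open at both x ends.
- scraper: Stainless lifting scraper (a short spatula), about 170 g, lying flat on the counter. Blade 135 long, 84 wide, 3 thick. Origin: middle of the blade's rear edge, underside; +x runs to the blade's tip, z up. From the rear edge a handle plate rises backwards (to -x) at 52 degrees to the blade: a steel neck 50 wide for 45 mm, then a flat wooden grip (see scraper_grip).
- scraper_grip (a point): Middle of the wooden grip, at (-49, 0, 65) mm in the scraper's frame, same axes. The grip is 70 wide (y), 65 long up the slope (45 to 110 mm from the blade), 16 thick. Pinch it across the 16 mm, on its two large faces, with the gripper pointing down the slope, along (0.616, 0, -0.788) in the scraper's frame: 38 degrees from vertical.
- ramekin: White ceramic ramekin, 86 across, 48 high; origin: centre of its underside. Bystander.
- spice_jar: Glass spice jar with a red cap, 48 across, 100 high; origin: centre of its underside. Bystander.
- rolling_pin: Short beech rolling pin, 220 long, 44 thick, along its x axis; origin: under its middle. Bystander.
- brush: Green silicone brush with a wooden handle, 185 long, 12 high, along its x axis; origin: on its underside near the middle. Bystander.
- pepper_mill: Dark wooden pepper mill, 56 across, 150 high; origin: centre of its underside. Bystander.
- mug: Blue mug, 80 across, 90 high, with a handle; origin: centre of its underside. Bystander.

How it is judged (in metres and radians):
On the way, in this order (a step that is already met when the one before it is completed fails the run):
1. the pan is lifted level on the scraper, at least 20 mm clear of the carrier's rails (height (world z) of pan above 0.092 m and contact force between scraper and pan above 0.3 N and contact force between oven and pan below 0.05 N and angle between pan's own z axis and vertical below 0.35 rad), for 0.2 s.
2. the pan rests on the cooling stand's rails, within 20 mm of its middle, and the scraper no longer touches it (horizontal distance between pan and stand below 0.02 m and z of pan in the frame of stand between 0.028 and 0.036 m and angle between pan's own z axis and vertical below 0.06 rad and contact force between scraper and pan below 0.05 N), for 0.3 s.
At the end, for the whole second after the job is handed in: The pan rests level (within 3.4 degrees) on both rails of the cooling stand, its centre within 20 mm of the stand's centre, untouched by the scraper; the scraper lies flat on the bare counter (blade underside below 7 mm, within 4.6 degrees of level); both are still (all of step 2 and linear speed of each of pan, scraper below 0.02 m/s and height (world z) of scraper below 0.007 m and angle between scraper's own z axis and vertical below 0.08 rad).
It fails at once if the gripper or arm touches the hot pan (contact force between any of the fingers, the arm and pan above 0.5 N).
It fails at once if the pan is dropped or slammed onto the stand (over 25 N) (contact force between pan and stand above 25 N).
It fails at once if the pan is tipped by more than 34 degrees (angle between pan's own z axis and vertical above 0.6 rad).
It fails at once if the flap is knocked down (below 2.35 rad) (value of joint flap below 2.35 rad).
It fails at once if a bystander (ramekin, spice jar, rolling pin, brush, pepper mill or mug) is moved more than 30 mm (distance of any of ramekin, spice_jar, rolling_pin, brush, pepper_mill, mug from where it was at the start of the episode above 0.03 m).
It also fails if it takes over 61 s, if anything falls off the work surface, if the arm or the gripper's body presses on something with over 40 N, if the wrist force passes 120 N, or if a joint passes its speed limit or range.

## Working session

There is one attempt and no reset: what is moved stays moved. The work goes in short steps, Python scripts to look and compute and a shell command to move; the robot and the scene stay as the last step left them, time stands still between calls to the robot, and variables do not carry over. Pictures are saved under pics/ and viewed, at most 10 in all, crops included, and the job is handed in when it is done.

```bash
mkdir -p pics
python3 - <<'E'
from workcell import bot,cams
import cv2,numpy as np
s=bot.state();print(s)
ims=[]
for n in("scene","side","wrist"):
    im=cams.camera(n)[:,:,::-1];cv2.imwrite(f"pics/{n}0.png",im)
    p=cams.camera_params(n);print(n,{k:np.round(v,4).tolist() for k,v in p.items()})
E
```

```text
{'time_s': 0.0, 'joint_pos': array([ 6.33798945e+01,  6.67302608e+00,  8.26367495e+01,  6.50487434e-04,
        9.07594168e+01, -2.16505278e+00]), 'dq': array([ 0.07551396, -0.05676386,  0.04326515, -0.0883048 , -0.03627208,
       -0.05144405]), 'joint_efforts': array([ 1.38550535e-03, -7.32015610e+01, -6.32467961e+01,  7.66318021e-05,
        6.45558990e-03, -2.58672264e-05]), 'ee_pos': array([0.27933757, 0.6142534 , 0.23056425]), 'tool_rot': array([-1.79930882e+02, -3.26394335e-03,  1.55544954e+02]), 'wrist_force': array([ 0.38964323,  0.71496997, -0.07042366]), 'wrist_torque': array([0.02072162, 0.01164232, 0.04436461]), 'grasp_force': 0.0, 'opening': 0.08555573954612154}
scene {'vfov': 52.5001, 'cx': 276.7371, 'cy': 202.7627, 'R': [[0.8068, 0.5907, -0.0132], [0.4864, -0.6767, -0.5527], [-0.3354, 0.4395, -0.8333]], 't': [-0.4325, -0.1668, 1.4203]}
side {'vfov': 45.5253, 'cx': 272.9079, 'cy': 202.9135, 'R': [[0.7615, -0.6481, 0.0032], [-0.3896, -0.4617, -0.7969], [0.5179, 0.6056, -0.6042]], 't': [-0.3967, 0.3299, 1.3151]}
wrist {'vfov': 71.0274, 'cx': 279.9782, 'cy': 208.6184, 'hand_eye': [[-0.0007, -0.9643, -0.265, 0.0665], [1.0, -0.0006, -0.0004, 0.0007], [0.0003, -0.265, 0.9643, -0.1435], [0.0, 0.0, 0.0, 1.0]]}
```

View pics/scene0.png

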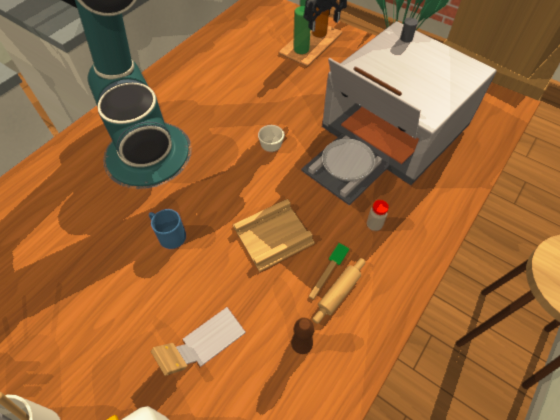

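View pics/side0.png

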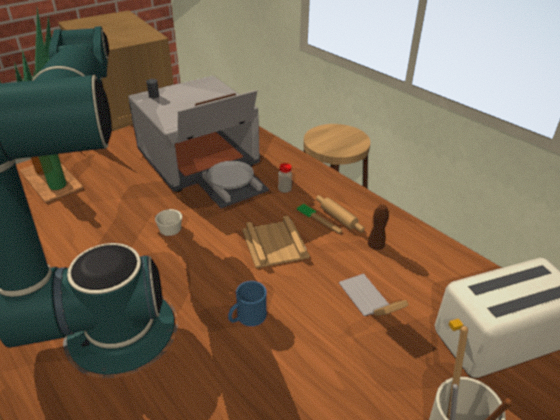

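The scene view shows the scraper at about (205,345) with its grip toward (168,358), stand (273,235), pan (348,160), oven mouth to the upper right, and a raised flap. The side view shows the scraper (370,298), stand (277,242) and pan (230,176). Next I'll crop and enlarge these for corner picking.

```bash
cat > h.py <<'E'
import numpy as np,cv2
from workcell import bot,cams
from scipy.spatial.transform import Rotation as Ro
def cam(n):
    p=cams.camera_params(n);f=210/np.tan(np.radians(p['vfov']/2))
    return f,p['cx'],p['cy'],np.array(p['R']),np.array(p['t'])
def ray(n,uv):
    f,cx,cy,R,t=cam(n);d=R.T@np.array([(uv[0]-cx)/f,(uv[1]-cy)/f,1]);return -R.T@t,d/np.linalg.norm(d)
def plane(n,uv,z):
    o,d=ray(n,uv);return o+d*(z-o[2])/d[2]
def tri(a,b):
    (o,d),(p,e)=ray("scene",a),ray("side",b)
    s=np.linalg.lstsq(np.c_[d,-e],p-o,rcond=None)[0];A=o+d*s[0];B=p+e*s[1];return (A+B)/2,np.linalg.norm(A-B)
def proj(n,X):
    f,cx,cy,R,t=cam(n);c=R@np.array(X)+t;return cx+f*c[0]/c[2],cy+f*c[1]/c[2]
E
python3 - <<'E'
import cv2,numpy as np
a=cv2.imread("pics/scene0.png");b=cv2.imread("pics/side0.png")
# each crop 100x75 -> x4 = 400x300
def c(im,x,y):
    k=cv2.resize(im[y:y+75,x:x+100],None,fx=4,fy=4,interpolation=cv2.INTER_CUBIC)
    for i in range(0,100,20):cv2.putText(k,str(x+i),(i*4,8),0,.3,(0,255,0));cv2.line(k,(i*4,10),(i*4,16),(0,255,0))
    for i in range(0,75,15):cv2.putText(k,str(y+i),(0,i*4+4),0,.3,(0,255,255))
    return k
cv2.imwrite("pics/m1.png",np.vstack([np.hstack([c(a,150,305),c(b,325,260)]),np.hstack([c(a,225,198),c(b,230,205)])]))
cv2.imwrite("pics/m2.png",np.hstack([c(a,300,130),c(b,190,145)]))
E
```

```text
(no output)
```

View pics/m1.png

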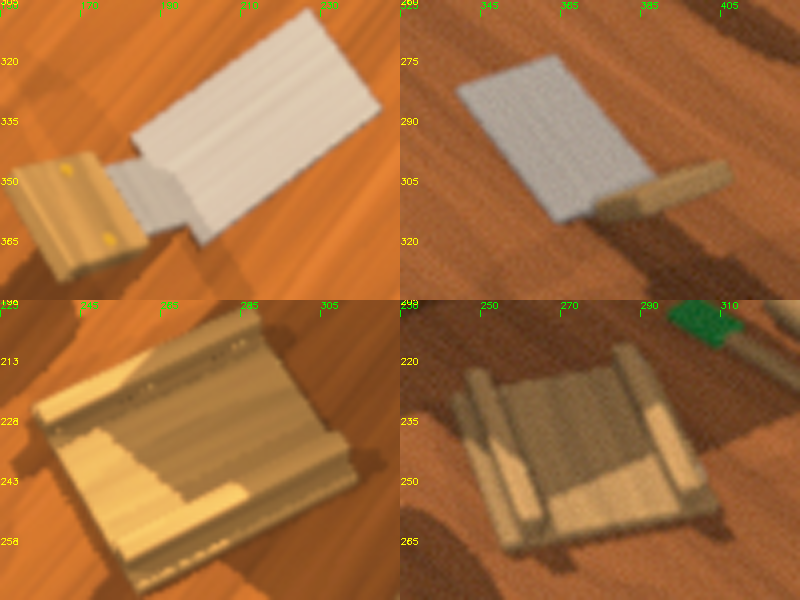

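View pics/m2.png

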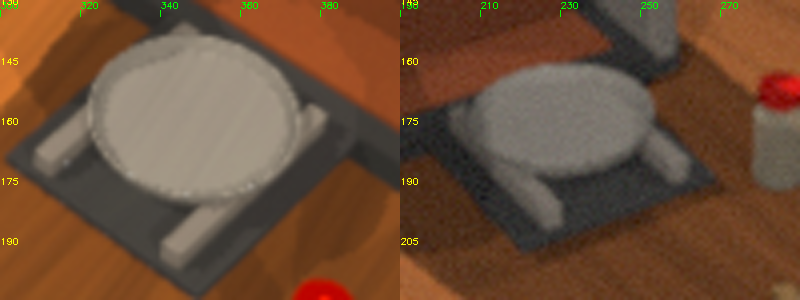

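Crops: the blade corners, stand rails, pan rim and the carrier plate's front corners are all clearly readable. In the scene view the plate corners are at about (301,169.5) and (350,204); in the side view they are at about (221,207.5) and (269,190).

```bash
cat > m.py <<'E'
from h import *
np.set_printoptions(precision=4,suppress=True)
def q(l,ox,oy): return [(x/4+ox-.4,y/4+oy-.4) for x,y in l]
def both(name,A,B,z=None):
    P=[]
    for a,b in zip(A,B):
        t,g=tri(a,b);P.append(t);print(name,t,"gap %.4f"%g, plane("scene",a,z)[:2],plane("side",b,z)[:2])
    return np.array(P)
# blade: tip-a, tip-b, rear-b, rear-a
A=q([(309,8),(382,107),(204,245),(131,136)],150,305)
B=q([(56,91),(157,55),(255,178),(160,222)],325,260)
both("blade",A,B,.003)
A=q([(57,282),(150,242)],150,305)   # grip bottom-right corners
# carrier plate front corners
A=q([(5,158),(200,297)],300,130);B=q([(125,250),(317,180)],190,145)
both("plate",A,B,.05)
S=q([(88,110),(100,75),(125,52),(160,38),(200,34),(245,45),(280,70),(302,105),(298,145),(280,180),(245,200),(210,203),(165,192),(125,170),(98,140)],300,130)
D=q([(75,100),(85,85),(120,68),(170,63),(210,68),(240,83),(254,108),(240,140),(215,160),(180,173),(140,177)],190,145)
for n,L in(("scene",S),("side",D)):
    P=np.array([plane(n,a,.088)[:2] for a in L]);M=np.c_[2*P,np.ones(len(P))];s=np.linalg.lstsq(M,(P**2).sum(1),rcond=None)[0]
    e=cv2.fitEllipse(np.float32(L))
    print("pan",n,s[:2],"R",np.sqrt(s[2]+s[:2]@s[:2]),e[0]);
    if n=="scene":ea=e[0]
print("pan tri",tri(ea,e[0]))
# stand rail tops: rail1 left outer, rail1 right outer, rail2 near-end, rail2 far-end;
# base corner bottom
print("stand scene tops",[plane("scene",a,.032)[:2] for a in q([(32,108),(240,2),(125,260),(348,150)],225,198)])
print("stand side tops",[plane("side",a,.032)[:2] for a in q([(67,72),(127,232),(215,47),(287,205)],230,205)])
print("base scene",plane("scene",q([(140,294)],225,198)[0],0),plane("scene",q([(357,180)],225,198)[0],0.005))
print("base side",[plane("side",a,0.)[:2] for a in q([(110,252),(318,212)],230,205)])
E
python3 m.py
```

```text
blade [ 0.5566 -0.2513 -0.0013] gap 0.0013 [ 0.5577 -0.2516] [ 0.5534 -0.2546]
blade [ 0.6375 -0.2754  0.0019] gap 0.0027 [ 0.6372 -0.2743] [ 0.6367 -0.2775]
blade [ 0.6004 -0.4017  0.0012] gap 0.0045 [ 0.6018 -0.404 ] [ 0.5985 -0.4003]
blade [ 0.52   -0.3823  0.0014] gap 0.0014 [ 0.5203 -0.3819] [ 0.519  -0.3838]
plate [0.4737 0.2124 0.0425] gap 0.0015 [0.4764 0.2083] [0.4683 0.2032]
plate [0.6621 0.1897 0.0401] gap 0.0033 [0.6638 0.1852] [0.6529 0.1769]
pan scene [0.5868 0.3013] R 0.08080530583419074 (349.1468505859375, 159.0505828857422)
pan side [0.5746 0.2975] R 0.08562906955968107 (228.9401092529297, 174.36865234375)
pan tri (array([0.5835, 0.3116, 0.0734]), np.float64(0.0018007157799647907))
stand scene tops [array([ 0.4238, -0.0608]), array([0.4916, 0.1014]), array([ 0.5515, -0.1165]), array([0.627 , 0.0432])]
stand side tops [array([0.4961, 0.1031]), array([ 0.416 , -0.0709]), array([0.6086, 0.0503]), array([ 0.5252, -0.1256])]
base scene [ 0.565  -0.1197  0.    ] [0.6387 0.04   0.005 ]
base side [array([ 0.4135, -0.0534]), array([ 0.5622, -0.1225])]
```

Blade 134.5 × 84 mm at z≈0: consistent, with yaw about 74.3°. The pan and stand come out only roughly consistent between the views (about 1 cm). I'll move the arm over the middle so the wrist camera can measure everything from close up.

```bash
python3 -m handwheel '{"linear":[[0,0,-0.06],[0,0,-0.12],[0,0,-0.18],[0,0,-0.22],[-0.22,-0.41,-0.22],[-0.22,-0.41,-0.22],[-0.22,-0.41,-0.22],[-0.22,-0.41,-0.22],[-0.22,-0.41,-0.22],[-0.22,-0.41,-0.22],[-0.22,-0.41,-0.22],[-0.22,-0.41,-0.22]],"dr":[[0,0,0],[0,0,0],[0,0,0],[0,0,0],[0,0,0],[0,0,0],[0,0,0],[0,0,0],[0,0,0],[0,0,0],[0,0,0],[0,0,0]],"jaw":[1,1,1,1,1,1,1,1,1,1,1,1]}'
python3 -m handwheel '{"linear":[[-0.2,-0.02,0],[-0.2,-0.02,0],[-0.2,-0.02,0],[-0.2,-0.02,0],[-0.2,-0.02,0],[-0.2,-0.02,0]],"dr":[[0,0,0],[0,0,0],[0,0,0],[0,0,0],[0,0,0],[0,0,0]],"jaw":[1,1,1,1,1,1]}'
python3 - <<'E'
from h import *
import pickle
s=bot.state();im=cams.camera("wrist");pickle.dump((s,im),open("w1.pkl","wb"));cv2.imwrite("pics/w1.png",cv2.resize(im[:,:,::-1],None,fx=1.42,fy=1.42,interpolation=cv2.INTER_CUBIC));print(s['ee_pos'],s['tool_rot'],s['joint_pos'])
E
```

```text
time_s: 1.65
ee_pos: [0.3095, 0.1478, 0.4517]
tool_rot: [179.9, 0.1, 155.4]
wrist_force: [0.9, -0.3, 0.8]
opening: 0.0861
grasp_force: 0.0
time_s: 2.4
ee_pos: [0.4828, 0.0499, 0.4519]
tool_rot: [180.0, 0.0, 155.6]
wrist_force: [-0.5, 0.6, 0.1]
opening: 0.0849
grasp_force: 0.0
[0.48281177 0.04988134 0.45194625] [1.79967497e+02 4.62937410e-02 1.55598115e+02] [ 2.88248626e+00 -1.51692426e+01  8.28409335e+01  8.28307327e-03
  1.12272266e+02 -6.27124986e+01]
```

View pics/w1.png

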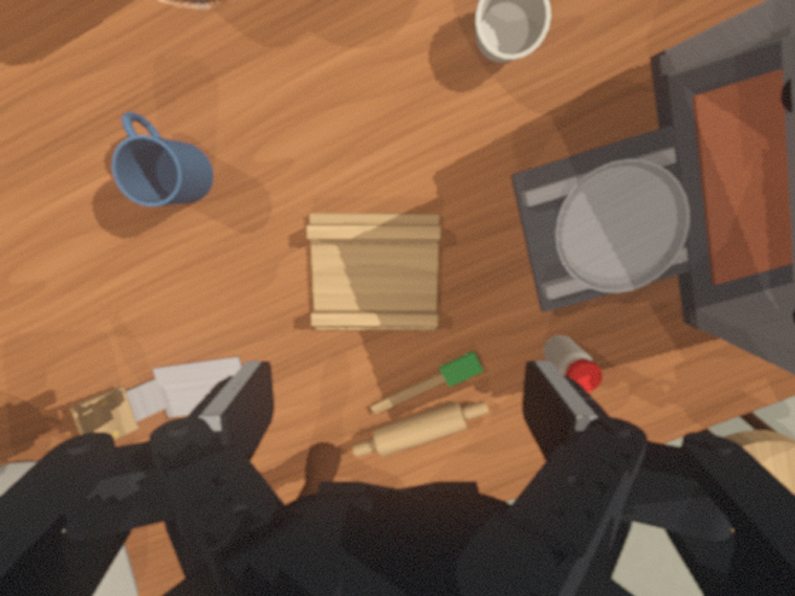

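The wrist view shows the stand with rail tops at rows about 226–240 and 314–327 and columns 306–440. The pan circle is around (622,226), r≈67, and the carrier front corners are at (514,174) and (541,310). The brush, pin and spice jar lie right of the stand–carrier path. I'll cast rays and compare with the scene view.

```bash
cat >> h.py <<'E'
import pickle
def wray(s,uv):
    p=cams.camera_params("wrist");f=210/np.tan(np.radians(p['vfov']/2));H=np.array(p['hand_eye'])
    R=Ro.from_euler('xyz',s['tool_rot'],degrees=True).as_matrix()
    d=R@H[:3,:3]@np.array([(uv[0]-p['cx'])/f,(uv[1]-p['cy'])/f,1]);return s['ee_pos']+R@H[:3,3],d/np.linalg.norm(d)
def wplane(s,uv,z):
    o,d=wray(s,uv);return o+d*(z-o[2])/d[2]
def tri2(r1,r2):
    (o,d),(p,e)=r1,r2
    s=np.linalg.lstsq(np.c_[d,-e],p-o,rcond=None)[0];A=o+d*s[0];B=p+e*s[1];return (A+B)/2,np.linalg.norm(A-B)
def circ(P):
    P=np.array(P)[:,:2];s=np.linalg.lstsq(np.c_[2*P,np.ones(len(P))],(P**2).sum(1),rcond=None)[0];return s[:2],np.sqrt(s[2]+s[:2]@s[:2])
E
cat > m2.py <<'E'
from h import *
from m import q
print("-----")
s,im=pickle.load(open("w1.pkl","rb"))
k=lambda l:[((x+.5)/1.42-.5,(y+.5)/1.42-.5) for x,y in l]
T=[wplane(s,a,.032)[:2] for a in k([(306,225),(440,225),(438,327),(311,327)])];print("stand rail outer corners",np.array(T),"c",np.mean(T,0),"len",np.linalg.norm(T[1]-T[0]),np.linalg.norm(T[2]-T[3]),"w",np.linalg.norm(T[3]-T[0]))
for a,b in((0,1),(3,2)):print("yaw",np.degrees(np.arctan2(*(T[b]-T[a])[::-1])))
# height check with the scene view
for a,b in zip(k([(306,225),(440,225),(438,327),(311,327)]),q([(32,108),(240,2),(353,158),(118,262)],225,198)):print("tri rail",tri2(wray(s,a),ray("scene",b)))
P=[wplane(s,a,.05)[:2] for a in k([(514,174),(541,310)])];print("plate",P,np.linalg.norm(P[0]-P[1]))
d=(P[0]-P[1])/np.linalg.norm(P[0]-P[1]);ax=np.array([d[1],-d[0]]);print("oven yaw",np.degrees(np.arctan2(ax[1],ax[0])),"carrier c",(P[0]+P[1])/2+.095*ax)
for a,b in zip(k([(514,174),(541,310)]),q([(5,158),(200,297)],300,130)):print("tri plate",tri2(wray(s,a),ray("scene",b)))
L=k([(556,226),(565,192),(590,167),(622,160),(660,170),(684,198),(689,226),(678,260),(655,284),(622,292),(590,284),(565,260)])
print("pan",circ([wplane(s,a,.088) for a in L]))
e=cv2.fitEllipse(np.float32(L))[0];print(e,"tri pan rim",tri2(wray(s,e),ray("scene",(349.15,159.05))))
B=k([(155,369),(240,358),(172,417)]);print("blade",[wplane(s,a,.003)[:2] for a in B])
E
python3 m2.py | sed -n '/-----/,$p'
```

```text
-----
stand rail outer corners [[ 0.423  -0.0568]
 [ 0.4971  0.1062]
 [ 0.6288  0.0474]
 [ 0.5538 -0.1176]] c [ 0.5257 -0.0052] len 0.1789862633694315 0.1812863364190969 w 0.14423381551205966
yaw 65.55666920680788
yaw 65.55239692041722
tri rail (array([ 0.4224, -0.0584,  0.0273]), np.float64(0.0016736870419214198))
tri rail (array([0.4944, 0.1035, 0.0333]), np.float64(0.00719923268549235))
tri rail (array([0.6316, 0.0459, 0.022 ]), np.float64(0.0025241294505131294))
tri rail (array([ 0.5513, -0.1191,  0.0333]), np.float64(0.005761459782843585))
plate [array([0.4747, 0.2143]), array([0.6578, 0.1861])] 0.18525164233952074
oven yaw 81.24261841104867 carrier c [0.5807 0.2941]
tri plate (array([0.4743, 0.2147, 0.0428]), np.float64(0.0034953712476319602))
tri plate (array([0.6616, 0.1885, 0.043 ]), np.float64(0.002382623372123129))
pan (array([0.5842, 0.3019]), np.float64(0.08029236854526381))
(438.15869140625, 158.68019104003906) tri pan rim (array([0.5848, 0.3082, 0.0762]), np.float64(0.00013125287814493104))
blade [array([ 0.5218, -0.3789]), array([ 0.5602, -0.2501]), array([ 0.6038, -0.4005])]
```

Stand: centre (0.526,-0.005), yaw 65.6°, 180×144 mm, which matches the sizes given. The carrier height is uncertain (0.043 by triangulation against 0.050), so I'll take a second, closer wrist view.

```bash
python3 -m handwheel '{"linear":[[0.05,0.11,0.15],[0.05,0.11,0.15],[0.05,0.11,0.15],[0.05,0.11,0.15],[0.05,0.11,0.15]],"dr":[[0,0,0],[0,0,0],[0,0,0],[0,0,0],[0,0,0]],"jaw":[1,1,1,1,1]}'
python3 - <<'E'
from h import *
s=bot.state();im=cams.camera("wrist");pickle.dump((s,im),open("w2.pkl","wb"));cv2.imwrite("pics/w2.png",cv2.resize(im[:,:,::-1],None,fx=1.42,fy=1.42,interpolation=cv2.INTER_CUBIC));print(s['ee_pos'],s['tool_rot'])
E
```

```text
time_s: 3.08
ee_pos: [0.4833, 0.1703, 0.3027]
tool_rot: [180.0, 0.1, 155.6]
wrist_force: [0.1, -0.7, 0.5]
opening: 0.0856
grasp_force: 0.0
[0.48333061 0.17029302 0.3026757 ] [1.79950446e+02 7.46222437e-02 1.55627878e+02]
```

View pics/w2.png

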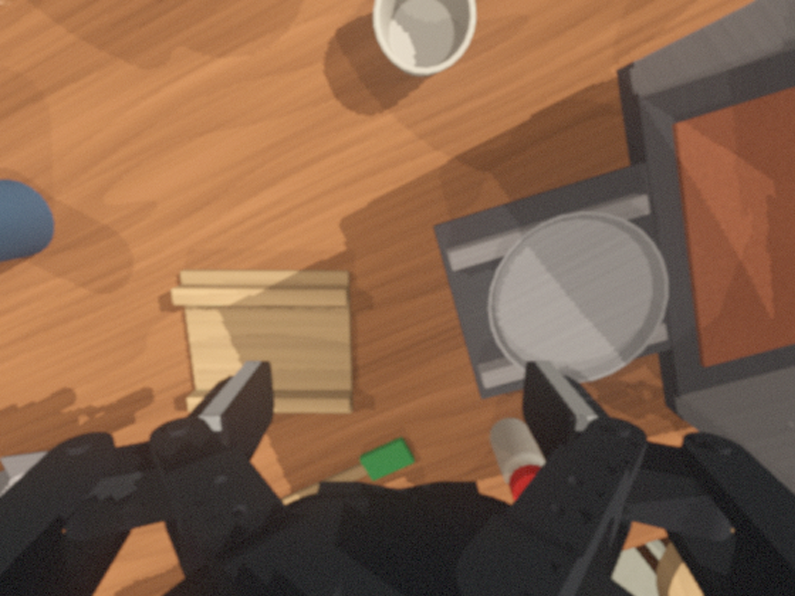

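The second wrist view shows the plate corners at (435,226) and (483,398), the pan rim centre near (578,297), and the rail front ends at (448,250)/(454,271) and (482,372)/(487,390).

```bash
cat > m3.py <<'E'
from m2 import *
print("=====")
s2,_=pickle.load(open("w2.pkl","rb"))
C1=k([(514,174),(541,310)]);C2=k([(435,226),(483,398)])
for a,b in zip(C1,C2):print("plate w1w2",tri2(wray(s,a),wray(s2,b)))
for z in(.043,.05):
    P=[wplane(s2,a,z)[:2] for a in C2];d=(P[0]-P[1]);n=np.linalg.norm(d);d/=n;ax=np.array([d[1],-d[0]])
    print(z,"w",n,"yaw",np.degrees(np.arctan2(ax[1],ax[0])),"c",(P[0]+P[1])/2+.095*ax)
L2=k([(488,297),(498,255),(530,225),(578,212),(625,222),(656,250),(668,290),(655,335),(625,366),(590,381),(530,362),(500,335)])
e2=cv2.fitEllipse(np.float32(L2))[0];print("rim w1w2",tri2(wray(s,e),wray(s2,e2)))
for z in(.076,.088):print("pan",z,circ([wplane(s2,a,z) for a in L2]))
for z in(.062,.072):
    r=[wplane(s2,a,z)[:2] for a in k([(448,250),(646,194),(454,271),(482,372),(487,390)])]
    v=r[1]-r[0];print("rail",z,"yaw",np.degrees(np.arctan2(v[1],v[0])),"clear",np.linalg.norm(r[2]-r[3]),"outer",np.linalg.norm(r[0]-r[4]),"front mid",(r[0]+r[2]+r[3]+r[4])/4)
# toaster: side-view lower left corner
print("toaster",plane("side",(440,338),0),plane("side",(441,300),.15))
# grip: scene top edge corners / side
E
python3 m3.py | sed -n '/=====/,$p'
```

```text
=====
plate w1w2 (array([0.4742, 0.2135, 0.0532]), np.float64(0.00037955184224645444))
plate w1w2 (array([0.6612, 0.1881, 0.0462]), np.float64(0.003916718371164453))
0.043 w 0.19129805714964163 yaw 82.56294719183633 c [0.5825 0.2957]
0.05 w 0.18797638599316416 yaw 82.56294719183633 c [0.58   0.2956]
rim w1w2 (array([0.586 , 0.3102, 0.0706]), np.float64(0.0013235924799831443))
pan 0.076 (array([0.5876, 0.3063]), np.float64(0.08165256286852056))
pan 0.088 (array([0.5822, 0.3028]), np.float64(0.0790053472055199))
rail 0.062 yaw 81.61116113892693 clear 0.10824752404157847 outer 0.14995418434506397 front mid [0.5725 0.206 ]
rail 0.072 yaw 81.61116113892692 clear 0.1054295787249406 outer 0.1460505136123909 front mid [0.5686 0.2058]
toaster [ 0.6126 -0.5589  0.    ] [ 0.5868 -0.5434  0.15  ]
```

```bash
python3 - <<'E' | sed -n '/=====/,$p'
from m2 import *
print("=====")
for uv,z in(((440,338),0),((463,372),0),((441,298),.17),((464,318),.17),((441,298),.14),((464,318),.14)):print("side",uv,z,plane("side",uv,z)[:2])
for z in (0,.15,.19):print("wrist",[wplane(s,a,z)[:2] for a in k([(35,463),(0,465),(130,545)])],"scene",plane("scene",(108,418),z)[:2],plane("scene",(140,408),z)[:2],plane("scene",(172,418),z)[:2])
E
```

```text
=====
side (440, 338) 0 [ 0.6126 -0.5589]
side (463, 372) 0 [ 0.5695 -0.6543]
side (441, 298) 0.17 [ 0.5737 -0.5476]
side (464, 318) 0.17 [ 0.5624 -0.6164]
side (441, 298) 0.14 [ 0.6015 -0.5357]
side (464, 318) 0.14 [ 0.5898 -0.6068]
wrist [array([ 0.5838, -0.6567]), array([ 0.5629, -0.7121]), array([ 0.7909, -0.6093])] scene [ 0.5053 -0.6155] [ 0.5497 -0.5572] [ 0.6247 -0.5284]
wrist [array([ 0.5431, -0.4717]), array([ 0.5275, -0.5131]), array([ 0.6981, -0.4362])] scene [ 0.5607 -0.597 ] [ 0.599  -0.5467] [ 0.6636 -0.5219]
wrist [array([ 0.5323, -0.4223]), array([ 0.518, -0.46 ]), array([ 0.6733, -0.39  ])] scene [ 0.5755 -0.592 ] [ 0.6121 -0.544 ] [ 0.674  -0.5202]
```

Run:
```python
import cv2,numpy as np
a=cv2.imread("pics/scene0.png")[320:420,60:260];b=cv2.imread("pics/side0.png")[240:390,330:560]
cv2.imwrite("pics/m4.png",np.vstack([cv2.resize(a,(640,280)),cv2.resize(b,(640,320))[:320]]))
```

```text
(no output)
```

View pics/m4.png

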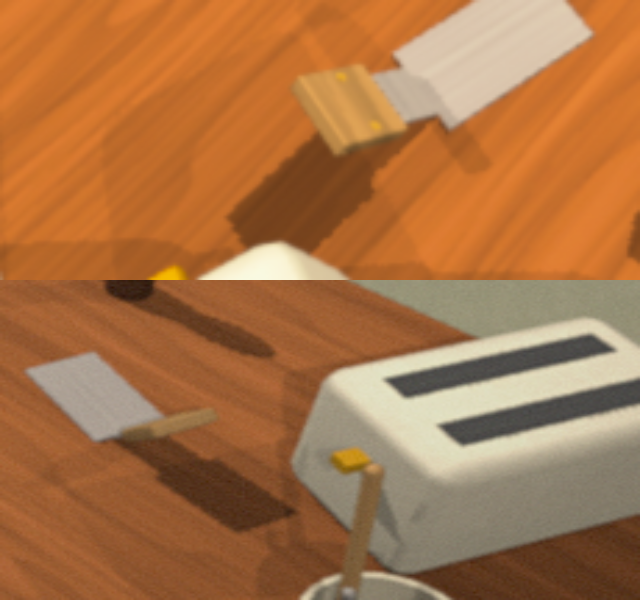

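The toaster's near corner is at about (0.60,-0.55), clear of the tilted gripper. Now I'll plan the moves to the scraper grip.

```bash
cat > plan.py <<'E'
from h import *
np.set_printoptions(precision=4,suppress=True)
def tool_from_scraper(yaw):  # columns: tool x,y,z in world when holding scraper level
    return Ro.from_euler('z',yaw,degrees=True).as_matrix()@np.array([[0,.788,.616],[1,0,0],[0,.616,-.788]])
def rel(p,R,s=None):
    s=s or bot.state();Rc=Ro.from_euler('xyz',s['tool_rot'],degrees=True).as_matrix()
    print("linear",Rc.T@(np.array(p)-s['ee_pos']),"dr",Ro.from_matrix(Rc.T@R).as_rotvec())
E
python3 - <<'E'
from plan import *
R=tool_from_scraper(74.3);g=np.array([.5605,-.392,0])+Ro.from_euler('z',74.3,degrees=True).apply([-.049,0,.065])
t=g+.019*R[:,2];print("grasp tcp",t,R[:,2])
rel([.522,-.52,.27],R)
w=np.array([.522,-.52,.27]);print("then in tool axes",R.T@(t-.10*R[:,2]-w),R.T@(t-w))
E
```

```text
grasp tcp [ 0.5504 -0.4279  0.05  ] [ 0.1667  0.593  -0.788 ]
linear [-0.32   -0.6124  0.033 ] dr [-0.6608  0.0526 -0.1459]
then in tool axes [-0.0024 -0.0596  0.1326] [-0.0024 -0.0596  0.2327]
```

```bash
python3 -m handwheel '{"linear":[[-0.32,-0.612,0.033],[-0.32,-0.612,0.033],[-0.32,-0.612,0.033],[-0.32,-0.612,0.033],[-0.32,-0.612,0.033],[-0.32,-0.612,0.033],[-0.32,-0.612,0.033],[-0.32,-0.612,0.033],[-0.32,-0.612,0.033],[-0.32,-0.612,0.033],[-0.32,-0.612,0.033],[-0.32,-0.612,0.033]],"dr":[[0,0,0],[0,0,0],[-0.13,0.01,-0.03],[-0.26,0.02,-0.06],[-0.39,0.03,-0.09],[-0.52,0.04,-0.12],[-0.661,0.053,-0.146],[-0.661,0.053,-0.146],[-0.661,0.053,-0.146],[-0.661,0.053,-0.146],[-0.661,0.053,-0.146],[-0.661,0.053,-0.146]],"jaw":[1,1,1,1,1,1,1,1,1,1,1,1]}'
python3 - <<'E'
from plan import *
s=bot.state();print(s['joint_pos'])
R=tool_from_scraper(74.3);g=np.array([.5605,-.392,0])+Ro.from_euler('z',74.3,degrees=True).apply([-.049,0,.065]);t=g+.019*R[:,2]
rel(t-.10*R[:,2],R);rel(t,R)
E
```

```text
time_s: 4.62
ee_pos: [0.5205, -0.5232, 0.2696]
tool_rot: [142.1, -0.0, 164.2]
wrist_force: [0.3, -0.3, 1.5]
opening: 0.0853
grasp_force: 0.0
[ -57.5223   27.9269   58.7648   30.9126  116.9718 -123.2364]
linear [-0.003  -0.0562  0.1346] dr [-0.0027  0.0008 -0.0023]
linear [-0.003  -0.0559  0.2346] dr [-0.0027  0.0008 -0.0023]
```

```bash
python3 -m handwheel '{"linear":[[-0.003,-0.056,0],[-0.003,-0.056,0.05],[-0.003,-0.056,0.1],[-0.003,-0.056,0.135],[-0.003,-0.056,0.165],[-0.003,-0.056,0.195],[-0.003,-0.056,0.22],[-0.003,-0.056,0.235],[-0.003,-0.056,0.235]],"dr":[[0,0,0],[0,0,0],[0,0,0],[0,0,0],[0,0,0],[0,0,0],[0,0,0],[0,0,0],[0,0,0]],"jaw":[1,1,1,1,1,1,1,1,1]}'
python3 -m handwheel '{"linear":[[0,0,0],[0,0,0],[0,0,0],[0,0,0],[0,0,0],[0,0,0],[0,0,0],[0,0,0],[0,0,0],[0,0,0]],"dr":[[0,0,0],[0,0,0],[0,0,0],[0,0,0],[0,0,0],[0,0,0],[0,0,0],[0,0,0],[0,0,0],[0,0,0]],"jaw":[0.7,0.5,0.4,0.3,0.25,0.2,0.1,0.05,0,0]}'
python3 - <<'E'
from plan import *
a=cams.camera("scene")[310:420,100:260,::-1];b=cams.camera("side")[240:350,310:470,::-1]
cv2.imwrite("pics/g.png",np.hstack([cv2.resize(i,(400,275),interpolation=cv2.INTER_CUBIC) for i in(a,b)]))
E
```

```text
time_s: 5.75
ee_pos: [0.5512, -0.4235, 0.0484]
tool_rot: [142.0, -0.2, 164.3]
wrist_force: [-0.3, 0.4, 0.1]
opening: 0.0854
grasp_force: 0.0
time_s: 7.0
ee_pos: [0.5513, -0.4236, 0.0485]
tool_rot: [142.0, -0.2, 164.3]
wrist_force: [-0.6, 0.8, -1.3]
opening: 0.0153
grasp_force: 58.9
```

View pics/g.png

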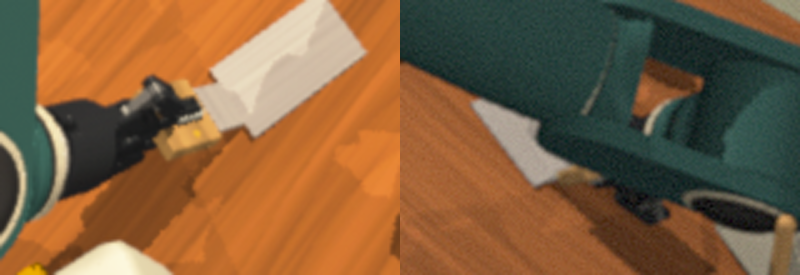

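The grip is held (15.3 mm opening, 59 N). The blade still lies flat, tip corner at about (246,331) in the scene view. I'll measure the blade pose in hand with a saturation mask.

```bash
cat > blade.py <<'E'
from plan import *
def blade(z,box,smax=80,vmin=90,n="scene"):
    im=cams.camera(n);x0,y0,x1,y1=box;h=cv2.cvtColor(im,cv2.COLOR_RGB2HSV)[y0:y1,x0:x1]
    m=((h[...,1]<smax)&(h[...,2]>vmin)).astype(np.uint8);m=cv2.morphologyEx(m,cv2.MORPH_OPEN,np.ones((9,9)))
    c=max(cv2.findContours(m,0,1)[0],key=cv2.contourArea)[:,0]+[x0,y0]
    P=np.float32([plane(n,a,z)[:2] for a in c])
    r=cv2.minAreaRect(P*1000);return r,m
E
python3 - <<'E'
from blade import *
for sm in(70,90,110):print(blade(.003,(175,290,260,380),sm)[0])
s=bot.state();R=Ro.from_euler('xyz',s['tool_rot'],degrees=True).as_matrix();z=R[:,2];y=R[:,1];print("tool z yaw",np.degrees(np.arctan2(z[1],z[0])),"tilt",np.degrees(np.arccos(-z[2])))
E
```

```text
((576.666259765625, -335.85369873046875), (155.91664123535156, 81.82225036621094), 74.06246948242188)
((576.4756469726562, -335.8731689453125), (157.31039428710938, 84.6418228149414), 73.77629852294922)
((576.2655029296875, -336.9999084472656), (161.22268676757812, 85.62995910644531), 74.30615234375)
tool z yaw 74.47431262537654 tilt 37.9583830126027
```

```bash
cat >> plan.py <<'E'
OFF=np.array([.035,0,-.0485])   # scraper origin from TCP, scraper axes
def scr(o,yaw): # scraper origin + yaw -> tool pose
    return np.array(o)-Ro.from_euler('z',yaw,degrees=True).apply(OFF), tool_from_scraper(yaw)
OV=np.array([.5815,.2955]);OY=82.
def ov(x,y,z):
    d=np.radians(OY);return [OV[0]+x*np.cos(d)-y*np.sin(d),OV[1]+x*np.sin(d)+y*np.cos(d),z]
ST=np.array([.5257,-.0052]);SY=65.6
def st(x,y,z):
    d=np.radians(SY);return [ST[0]+x*np.cos(d)-y*np.sin(d),ST[1]+x*np.sin(d)+y*np.cos(d),z]
def now(s=None):
    s=s or bot.state();R=Ro.from_euler('xyz',s['tool_rot'],degrees=True).as_matrix()
    z=R[:,2];yw=np.degrees(np.arctan2(z[1],z[0]));o=s['ee_pos']+R@tool_from_scraper(0).T@OFF
    print("scraper o",o,"yaw %.2f tilt %.2f x-tilt %.2f"%(yw,np.degrees(np.arccos(-z[2])),np.degrees(np.arcsin(R[2,0]))),"F",s['wrist_force'],"t",s['time_s'],"grip",s['grasp_force'],s['opening']);return o,yw
E
python3 - <<'E'
from plan import *
now()
print("mill",plane("scene",(302,348),0),"jar",plane("scene",(376,226),0))
p,R=scr(ov(-.26,0,.20),OY);print(p);rel(p,R);print("up 10cm in tool axes:",R.T@[0,0,.1])
E
```

```text
scraper o [ 0.5606 -0.3899  0.    ] yaw 74.47 tilt 37.96 x-tilt 0.15 F [ 0.5804 -0.1675 -1.8872] t 7.25 grip 58.92723798751831 0.01541703001245985
mill [ 0.7773 -0.2228  0.    ] jar [0.7551 0.1953 0.    ]
[0.5404 0.0034 0.2485]
linear [0.1266 0.4445 0.0936] dr [-0.0008  0.0808 -0.1077]
up 10cm in tool axes: [ 0.      0.0616 -0.0788]
```

```bash
python3 -m handwheel '{"linear":[[0,0.02,-0.026],[0,0.045,-0.058],[0,0.09,-0.115],[0.03,0.15,-0.09],[0.06,0.21,-0.04],[0.08,0.27,0],[0.1,0.33,0.04],[0.11,0.38,0.07],[0.127,0.42,0.085],[0.127,0.445,0.094],[0.127,0.445,0.094]],"dr":[[0,0,0],[0,0,0],[0,0,0],[0,0.02,-0.02],[0,0.04,-0.04],[0,0.06,-0.06],[0,0.08,-0.08],[0,0.08,-0.108],[0,0.08,-0.108],[0,0.08,-0.108],[0,0.08,-0.108]],"jaw":[0,0,0,0,0,0,0,0,0,0,0]}'
python3 - <<'E'
from blade import *
o,yw=now()
for sm in(70,100):
    r,m=blade(o[2]+.003,(150,60,420,330),sm,110);print(r)
p,R=scr(ov(-.26,0,.059),OY);rel(p,R)
E
```

```text
time_s: 8.62
ee_pos: [0.5399, 0.0073, 0.2503]
tool_rot: [142.0, 0.2, 172.2]
wrist_force: [-0.3, -0.2, -1.8]
opening: 0.0156
grasp_force: 59.4
scraper o [0.5448 0.0419 0.2018] yaw 81.96 tilt 37.96 x-tilt -0.20 F [-0.3282 -0.1616 -1.8122] t 8.625 grip 59.37538146972656 0.015588709961591417
((587.4804077148438, 163.98043823242188), (252.94334411621094, 151.23699951171875), 47.146034240722656)
((587.2131958007812, 161.59608459472656), (257.2464294433594, 151.39300537109375), 48.583152770996094)
linear [-0.0004 -0.0876  0.1107] dr [-0.0014  0.0004  0.0017]
```

```bash
python3 -m handwheel '{"linear":[[0,-0.025,0.032],[0,-0.05,0.063],[0,-0.075,0.095],[0,-0.088,0.111],[0,-0.088,0.111]],"dr":[[0,0,0],[0,0,0],[0,0,0],[0,0,0],[0,0,0]],"jaw":[0,0,0,0,0]}'
python3 - <<'E'
from blade import *
now()
a=cams.camera("scene")[100:250,220:420,::-1];b=cams.camera("side")[130:280,150:350,::-1];w=cams.camera("wrist")[:,:,::-1]
cv2.imwrite("pics/ins.png",np.vstack([np.hstack([cv2.resize(i,(400,300),interpolation=cv2.INTER_CUBIC) for i in(a,b)]),np.hstack([cv2.resize(w,(400,300)),cv2.resize(w[60:270,180:460],(400,300))])]))
E
```

```text
time_s: 9.35
ee_pos: [0.5398, 0.0024, 0.1059]
tool_rot: [142.0, -0.1, 171.9]
wrist_force: [0.3, -0.0, -1.6]
opening: 0.015
grasp_force: 59.4
scraper o [0.5447 0.0371 0.0574] yaw 82.04 tilt 38.00 x-tilt 0.09 F [ 0.3203 -0.0021 -1.6007] t 9.35 grip 59.352561235427856 0.01503517525386243
```

View pics/ins.png

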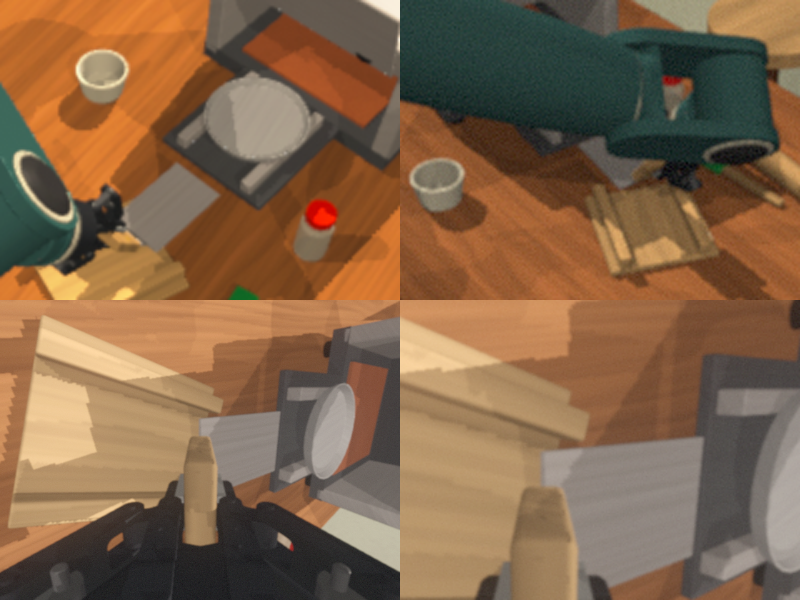

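The blade is level in front of the plate. In the scene view its tip corners are at about (305.5,181.5) and (329.5,199.5); in the wrist view they are at (391,157) and (385,240), with rail ends at (402,142) and (392,235). Checking the numbers in the oven frame.

Run:
```python
from plan import *
s=bot.state()
d=np.radians(OY);M=np.array([[np.cos(d),np.sin(d)],[-np.sin(d),np.cos(d)]])
o=lambda p:np.r_[M@(p[:2]-OV),p[2]]
print("tip scene",[o(plane("scene",a,.0604)) for a in((305.1,181.1),(329.1,199.1))])
print("tip wrist",[o(wplane(s,a,.0604)) for a in((391.4,156.6),(385,240))])
print("tip tri",[o(tri2(wray(s,a),ray("scene",b))[0]) for a,b in zip(((391.4,156.6),(385,240)),((305.1,181.1),(329.1,199.1)))])
print("rails inner wrist",[o(wplane(s,a,.072)) for a in((402,142),(392,235))])
q,y=now();print("model tip",o(q+np.r_[.135*np.cos(np.radians(y)),.135*np.sin(np.radians(y)),0]))
```

```text
tip scene [array([-0.132 ,  0.0469,  0.0604]), array([-0.1321, -0.0469,  0.0604])]
tip wrist [array([-0.12  ,  0.0383,  0.0604]), array([-0.1162, -0.0492,  0.0604])]
tip tri [array([-0.1395,  0.0407,  0.0727]), array([-0.1318, -0.0459,  0.0661])]
rails inner wrist [array([-0.1238,  0.0527,  0.072 ]), array([-0.1236, -0.0384,  0.072 ])]
scraper o [0.5459 0.0371 0.0599] yaw 81.76 tilt 37.95 x-tilt -0.16 F [-0.7958  0.4662 -1.541 ] t 9.5 grip 59.36127841472626 0.014993951249464538
model tip [-0.1258 -0.0013  0.0599]
```

Run:
```python
from plan import *
s=bot.state()
d=np.radians(OY);M=np.array([[np.cos(d),np.sin(d)],[-np.sin(d),np.cos(d)]])
o=lambda p:np.r_[M@(p[:2]-OV),p[2]]
f=lambda x,y:(180+x/1.4286-.35,60+y/1.4286-.35)
for nm,z,L in(("rail foot: L outer,L inner,R inner,R outer",.05,[(318,92),(319,117),(303,250),(300,277)]),("plate corners top/bot",.05,[(303,56),(284,298)]),("tip",.0604,[(302,138),(293,257)])):
    print(nm,[o(wplane(s,f(*a),z))[:2].round(4).tolist() for a in L])
```

```text
rail foot: L outer,L inner,R inner,R outer [[-0.089, 0.069], [-0.084, 0.0512], [-0.0861, -0.0532], [-0.0862, -0.0767]]
plate corners top/bot [[-0.1125, 0.0922], [-0.1065, -0.0893]]
tip [[-0.1207, 0.0387], [-0.1167, -0.0486]]
```

The rail feet match the oven frame (inner edges at +51/−53 mm), so the text's heights hold. The blade centre is about 3 mm to the right, so I'll nudge it left and insert 185 mm.

```bash
python3 -m handwheel '{"linear":[[0.003,0,0],[0.003,0.016,0.0123],[0.003,0.032,0.025],[0.003,0.047,0.037],[0.003,0.063,0.049],[0.003,0.079,0.0616],[0.003,0.0946,0.0739],[0.003,0.11,0.086],[0.003,0.126,0.0985],[0.003,0.1418,0.111],[0.003,0.1458,0.114],[0.003,0.1458,0.114]],"dr":[[0,0,0],[0,0,0],[0,0,0],[0,0,0],[0,0,0],[0,0,0],[0,0,0],[0,0,0],[0,0,0],[0,0,0],[0,0,0],[0,0,0]],"jaw":[0,0,0,0,0,0,0,0,0,0,0,0]}'
python3 - <<'E'
from plan import *
now();p,R=scr(ov(-.075,0.0015,.0585),OY);rel(p,R)
E
```

```text
time_s: 11.0
ee_pos: [0.5629, 0.187, 0.1066]
tool_rot: [142.0, 0.0, 172.0]
wrist_force: [0.0, 0.3, -1.6]
opening: 0.0154
grasp_force: 59.5
scraper o [0.5678 0.2216 0.0581] yaw 81.97 tilt 37.96 x-tilt -0.04 F [ 0.0456  0.3213 -1.6335] t 11.0 grip 59.47642207145691 0.015401086410108416
linear [-0.0018  0.0003 -0.0003] dr [-0.001   0.0004  0.0007]
```

```bash
python3 -m handwheel '{"linear":[[0,0.0025,-0.0032],[0,0.005,-0.0063],[0,0.0068,-0.0087],[0,0.0086,-0.011],[0,0.0105,-0.0134],[0,0.0125,-0.016],[0,0.0154,-0.0197],[0,0.0185,-0.0236],[0,0.0222,-0.0284],[0,0.0259,-0.0331],[0,0.0296,-0.0378],[0,0.0296,-0.0378]],"dr":[[0,0,0],[0,0,0],[0,0,0],[0,0,0],[0,0,0],[0,0,0],[0,0,0],[0,0,0],[0,0,0],[0,0,0],[0,0,0],[0,0,0]],"jaw":[0,0,0,0,0,0,0,0,0,0,0,0]}'
python3 - <<'E'
from plan import *
now();s=bot.state();print(s['wrist_torque'])
pickle.dump([cams.camera(n) for n in("scene","side","wrist")],open("lift.pkl","wb"))
# pan blob in scene
a=pickle.load(open("lift.pkl","rb"))
S=a[0][100:200,280:400,::-1];D=a[1][100:250,150:350,::-1];w=a[2][:,:,::-1]
cv2.imwrite("pics/lift.png",np.vstack([np.hstack([cv2.resize(S,(400,333),interpolation=2),cv2.resize(D,(400,333),interpolation=2)]),np.hstack([cv2.resize(w,(356,267)),np.zeros((267,444,3),np.uint8)])]))
E
```

```text
time_s: 12.5
ee_pos: [0.5632, 0.1868, 0.1553]
tool_rot: [142.0, 0.1, 172.0]
wrist_force: [0.3, -0.1, -3.5]
opening: 0.0152
grasp_force: 59.2
scraper o [0.5681 0.2214 0.1067] yaw 81.86 tilt 37.97 x-tilt -0.09 F [ 0.2825 -0.1246 -3.4829] t 12.5 grip 59.18858885765076 0.015241601203921238
[-0.8545  0.1192 -0.0278]
```

View pics/lift.png

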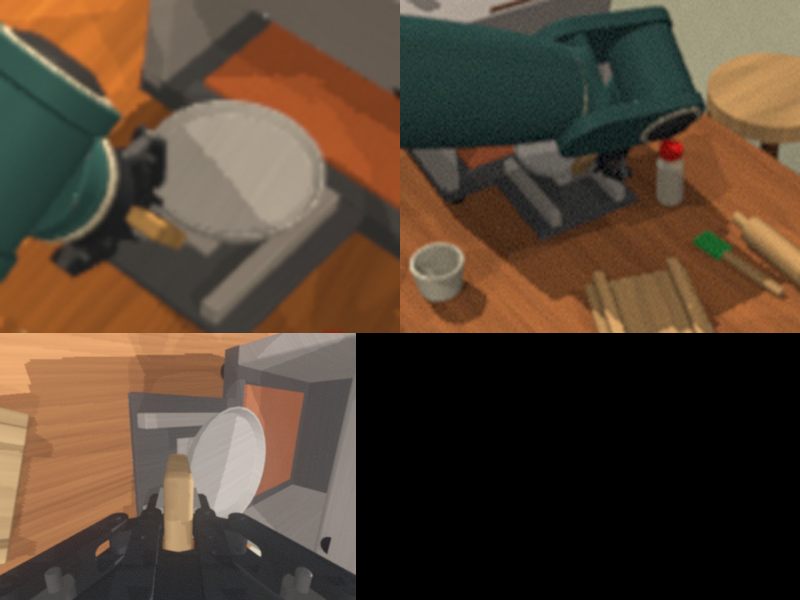

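The pan is lifted clear and sits level on the blade (load +1.9 N). In the scene view its rim right edge is at about (377,149) and its bottom at about (352,172). I'll measure the pan centre relative to the scraper from the rim.

Run:
```python
from plan import *
from scipy.optimize import least_squares
L=[(280+x/3.333-.35,100+y/3.333-.35) for x,y in[(325,165),(230,100),(240,241),(290,117),(318,205),(285,230),(190,109),(200,236),(165,205),(313,138)]]
P=np.array([plane("scene",a,.1257)[:2] for a in L]);print(circ(P))
c=least_squares(lambda c:np.hypot(*(P-c).T)-.08,[.58,.3]).x;print("c fixed R",c)
s=bot.state()
# wrist crop scale 356/560
W=[(x*560/356-.4+0,(y-333)*560/356-.4) for x,y in[(265,450),(258,418),(240,407),(215,422),(196,455),(255,490),(240,508),(222,516)]]
Q=np.array([wplane(s,a,.1257)[:2] for a in W]);print("wrist",circ(Q),least_squares(lambda c:np.hypot(*(Q-c).T)-.08,[.58,.3]).x)
o,y=now();
for q in(c,circ(Q)[0]):print("pan in scraper",Ro.from_euler('z',-y,degrees=True).apply(np.r_[q-o[:2],0]))
```

```text
(array([0.5859, 0.3008]), np.float64(0.08000140323026496))
c fixed R [0.5859 0.3008]
wrist (array([0.5779, 0.3062]), np.float64(0.07366928159221936)) [0.5786 0.3044]
scraper o [0.5678 0.2213 0.1059] yaw 81.94 tilt 37.96 x-tilt -0.03 F [ 0.0252 -0.1481 -3.5798] t 12.65 grip 59.19048249721527 0.015402437352857073
pan in scraper [ 0.0813 -0.0068  0.    ]
pan in scraper [0.0855 0.0019 0.    ]
```

Run:
```python
from plan import *
p,R=scr(st(-.082,.0015,.085),SY);rel(p,R)
for h in(.02,):print("down .02",tool_from_scraper(0).T@[0,0,-h])
```

```text
linear [ 0.0445 -0.255  -0.1724] dr [-0.0009 -0.1756  0.2257]
down .02 [ 0.     -0.0123  0.0158]
```

```bash
python3 -m handwheel '{"linear":[[0.001,-0.007,-0.005],[0.004,-0.022,-0.015],[0.0075,-0.043,-0.029],[0.0115,-0.066,-0.045],[0.0155,-0.089,-0.06],[0.0195,-0.112,-0.076],[0.0235,-0.135,-0.091],[0.0275,-0.158,-0.107],[0.0315,-0.181,-0.122],[0.0355,-0.204,-0.138],[0.039,-0.223,-0.151],[0.0415,-0.239,-0.161]],"dr":[[0,-0.005,0.007],[0,-0.016,0.02],[0,-0.03,0.038],[0,-0.046,0.059],[0,-0.061,0.079],[0,-0.077,0.099],[0,-0.093,0.12],[0,-0.109,0.14],[0,-0.125,0.16],[0,-0.14,0.181],[0,-0.155,0.199],[0,-0.165,0.212]],"jaw":[0,0,0,0,0,0,0,0,0,0,0,0]}'
python3 -m handwheel '{"linear":[[0.0015,-0.01,-0.007],[0.003,-0.016,-0.011],[0.003,-0.016,-0.011],[0.003,-0.016,-0.011]],"dr":[[0,-0.006,0.008],[0,-0.0105,0.0135],[0,-0.0105,0.0135],[0,-0.0105,0.0135]],"jaw":[0,0,0,0]}'
python3 - <<'E'
from plan import *
from scipy.optimize import least_squares
now();p,R=scr(st(-.082,.0015,.085),SY);rel(p,R)
# pan rim by low-saturation mask in scene view
im=cams.camera("scene");pickle.dump(im,open("hov.pkl","wb"))
h=cv2.cvtColor(im,cv2.COLOR_RGB2HSV)[170:300,200:350]
m=((h[...,1]<75)&(h[...,2]>85)).astype(np.uint8);m=cv2.morphologyEx(m,cv2.MORPH_OPEN,np.ones((5,5)))
c=max(cv2.findContours(m,0,1)[0],key=cv2.contourArea);hull=cv2.convexHull(c)[:,0]+[200,170]
print(cv2.boundingRect(c),cv2.contourArea(c))
P=np.array([plane("scene",a,.104)[:2] for a in (c[:,0]+[200,170])]);r=least_squares(lambda q:np.hypot(*(P-q).T)-.08,ST,loss="soft_l1",f_scale=.002);print("pan",r.x,"resid",np.median(abs(r.fun)),circ(P))
d=np.radians(SY);M=np.array([[np.cos(d),np.sin(d)],[-np.sin(d),np.cos(d)]]);print("pan-stand in stand axes",M@(r.x-ST))
E
```

```text
time_s: 14.15
ee_pos: [0.4809, -0.0937, 0.1345]
tool_rot: [142.0, 0.0, 156.4]
wrist_force: [0.2, -0.4, -3.2]
opening: 0.0155
grasp_force: 59.2
time_s: 14.65
ee_pos: [0.4714, -0.1084, 0.1335]
tool_rot: [142.0, 0.0, 155.6]
wrist_force: [0.4, -0.4, -2.9]
opening: 0.0155
grasp_force: 59.1
scraper o [ 0.4859 -0.0765  0.0849] yaw 65.60 tilt 37.98 x-tilt -0.03 F [ 0.415  -0.3811 -2.8704] t 14.65 grip 59.134061336517334 0.015499828159834398
linear [-0.0053 -0.0005 -0.0004] dr [-0.0006  0.0001  0.0008]
(38, 22, 63, 49) 2318.0
pan [ 0.5227 -0.0078] resid 0.002645583777272191 (array([ 0.5219, -0.0097]), np.float64(0.08005503654856877))
pan-stand in stand axes [-0.0036  0.0017]
```

```bash
python3 -m handwheel '{"linear":[[-0.0045,-0.0062,0.0079],[-0.0045,-0.0160,0.0205],[-0.0045,-0.0259,0.0331],[-0.0045,-0.0308,0.0394],[-0.0045,-0.0327,0.0418],[-0.0045,-0.0339,0.0433],[-0.0045,-0.0351,0.0449],[-0.0045,-0.0363,0.0465],[-0.0045,-0.0376,0.0481],[-0.0045,-0.0388,0.0496],[-0.0045,-0.04,0.0512],[-0.0045,-0.04,0.0512]],"dr":[[0,0,0],[0,0,0],[0,0,0],[0,0,0],[0,0,0],[0,0,0],[0,0,0],[0,0,0],[0,0,0],[0,0,0],[0,0,0],[0,0,0]],"jaw":[0,0,0,0,0,0,0,0,0,0,0,0]}'
python3 - <<'E'
from plan import *
now();print(bot.state()['wrist_torque'])
E
```

```text
time_s: 16.2
ee_pos: [0.4754, -0.1106, 0.0682]
tool_rot: [142.0, 0.0, 155.6]
wrist_force: [-0.2, -1.0, -1.7]
opening: 0.0149
grasp_force: 59.5
scraper o [ 0.4899 -0.0787  0.0197] yaw 65.60 tilt 37.98 x-tilt -0.01 F [-0.2259 -0.9957 -1.68  ] t 16.2 grip 59.53478693962097 0.014866366798522768
[-0.516   0.2737  0.0116]
```

```bash
python3 -m handwheel '{"linear":[[0,-0.004,-0.0031],[0,-0.0126,-0.0099],[0,-0.0252,-0.0197],[0,-0.0394,-0.0308],[0,-0.0552,-0.0431],[0,-0.0709,-0.0554],[0,-0.0867,-0.0678],[0,-0.1024,-0.0801],[0,-0.1182,-0.0924],[0,-0.13,-0.1016],[0,-0.135,-0.1055],[0,-0.135,-0.1055]],"dr":[[0,0,0],[0,0,0],[0,0,0],[0,0,0],[0,0,0],[0,0,0],[0,0,0],[0,0,0],[0,0,0],[0,0,0],[0,0,0],[0,0,0]],"jaw":[0,0,0,0,0,0,0,0,0,0,0,0]}'
python3 - <<'E'
from plan import *
from scipy.optimize import least_squares
o,y=now()
im=cams.camera("scene");h=cv2.cvtColor(im,cv2.COLOR_RGB2HSV)[170:300,200:350]
m=((h[...,1]<75)&(h[...,2]>85)).astype(np.uint8);m=cv2.morphologyEx(m,cv2.MORPH_OPEN,np.ones((5,5)))
for c in cv2.findContours(m,0,1)[0]:
    if cv2.contourArea(c)<500: continue
    P=np.array([plane("scene",a,.048)[:2] for a in (c[:,0]+[200,170])]);r=least_squares(lambda q:np.hypot(*(P-q).T)-.08,ST,loss="soft_l1",f_scale=.002)
    d=np.radians(SY);M=np.array([[np.cos(d),np.sin(d)],[-np.sin(d),np.cos(d)]]);print("area",cv2.contourArea(c),"pan",r.x,circ(P),np.median(abs(r.fun)),"in stand",M@(r.x-ST))
d=np.radians(SY);M=np.array([[np.cos(d),np.sin(d)],[-np.sin(d),np.cos(d)]]);print("scraper in stand",M@(o[:2]-ST))
p,R=scr([.545,-.385,.10],74);print(p);rel(p,R)
E
```

```text
time_s: 17.7
ee_pos: [0.4047, -0.2668, 0.0684]
tool_rot: [142.0, 0.0, 155.6]
wrist_force: [-0.1, -0.3, -2.4]
opening: 0.0155
grasp_force: 59.5
scraper o [ 0.4191 -0.235   0.0199] yaw 65.57 tilt 37.98 x-tilt -0.02 F [-0.1041 -0.3382 -2.3503] t 17.7 grip 59.49023723602295 0.01550670967065543
area 1018.0 pan [ 0.5057 -0.1726] (array([ 0.467 , -0.1741]), np.float64(0.053215069759285596)) 0.008483244114831402 in stand [-0.1607 -0.0509]
area 2066.0 pan [ 0.5282 -0.0071] (array([ 0.5283, -0.0072]), np.float64(0.07767569133755182)) 0.002249886058578343 in stand [-0.0007 -0.003 ]
scraper in stand [-0.2533  0.0021]
[ 0.5354 -0.4186  0.1485]
linear [-0.1818 -0.0175 -0.1152] dr [-0.0005  0.0904 -0.1153]
```

The pan is at the stand's middle (offset −1, −3 mm) and the blade is fully out. Next I'll carry the scraper back to its old bare spot.

```bash
python3 -m handwheel '{"linear":[[0,0.02,-0.026],[0,0.049,-0.063],[-0.04,0.04,-0.07],[-0.08,0.02,-0.08],[-0.12,0,-0.095],[-0.16,-0.01,-0.11],[-0.182,-0.0175,-0.115],[-0.182,-0.0175,-0.115],[-0.182,-0.0175,-0.115]],"dr":[[0,0,0],[0,0,0],[0,0.02,-0.025],[0,0.04,-0.05],[0,0.06,-0.077],[0,0.08,-0.1],[0,0.0904,-0.1153],[0,0.0904,-0.1153],[0,0.0904,-0.1153]],"jaw":[0,0,0,0,0,0,0,0,0]}'
python3 - <<'E'
from plan import *
o,y=now();p,R=scr([.548,-.387,.0],74);rel(p,R);print(bot.state()['joint_pos'])
E
```

```text
time_s: 18.88
ee_pos: [0.5355, -0.418, 0.1482]
tool_rot: [142.0, -0.0, 164.0]
wrist_force: [-0.5, -0.5, -1.2]
opening: 0.0154
grasp_force: 59.4
scraper o [ 0.5451 -0.3844  0.0997] yaw 74.06 tilt 38.00 x-tilt 0.03 F [-0.4644 -0.513  -1.1512] t 18.875 grip 59.43226218223572 0.01541480378133047
linear [-0.0035 -0.0628  0.0775] dr [-0.0003 -0.0007  0.0001]
[ -52.3809   21.3763   78.7456   30.5207  102.7975 -125.6542]
```

Lower straight down about 99 mm, ending slowly.

```bash
python3 -m handwheel '{"linear":[[0,-0.0154,0.0197],[0,-0.0308,0.0394],[0,-0.0462,0.0591],[0,-0.0554,0.0709],[0,-0.0579,0.074],[0,-0.0591,0.0757],[0,-0.0604,0.0772],[0,-0.061,0.078],[0,-0.061,0.078]],"dr":[[0,0,0],[0,0,0],[0,0,0],[0,0,0],[0,0,0],[0,0,0],[0,0,0],[0,0,0],[0,0,0]],"jaw":[0,0,0,0,0,0,0,0,0]}'
python3 -c "
from plan import *
for i in range(3): now();cams.camera('wrist')"
```

```text
time_s: 20.0
ee_pos: [0.5356, -0.419, 0.0496]
tool_rot: [142.0, 0.0, 164.0]
wrist_force: [-0.2, 0.1, -1.3]
opening: 0.015
grasp_force: 59.4
scraper o [ 0.5452 -0.3854  0.0011] yaw 73.98 tilt 37.96 x-tilt -0.02 F [-0.2131  0.0751 -1.3489] t 20.0 grip 59.36515510082245 0.015016683047726992
scraper o [ 0.5452 -0.3854  0.0011] yaw 73.98 tilt 37.96 x-tilt -0.02 F [ 1.0776  0.7156 -1.8768] t 20.05 grip 59.365262389183044 0.015283197858185068
scraper o [ 0.5452 -0.3854  0.0011] yaw 73.98 tilt 37.96 x-tilt -0.02 F [ 1.0052  0.6655 -1.3271] t 20.1 grip 59.3648099899292 0.01509417376034298
```

```bash
python3 -m handwheel '{"linear":[[0,-0.0005,0.0006],[0,-0.001,0.0012],[0,-0.001,0.0012],[0,-0.001,0.0012]],"dr":[[0,0,0],[0,0,0],[0,0,0],[0,0,0]],"jaw":[0,0,0,0]}'
python3 -m handwheel '{"linear":[[0,0,0],[0,0,0],[0,0,0],[0,0,0],[0,0,0],[0,0,0],[0,0,0],[0,0,0],[0,0,0],[0,0,0],[0,0,0],[0,0,0]],"dr":[[0,0,0],[0,0,0],[0,0,0],[0,0,0],[0,0,0],[0,0,0],[0,0,0],[0,0,0],[0,0,0],[0,0,0],[0,0,0],[0,0,0]],"jaw":[0.2,0.22,0.25,0.3,0.4,0.6,0.8,1,1,1,1,1]}'
```

```text
time_s: 20.65
ee_pos: [0.5355, -0.4189, 0.0479]
tool_rot: [142.0, 0.0, 164.0]
wrist_force: [-0.2, -0.0, -0.9]
opening: 0.0156
grasp_force: 59.4
time_s: 22.15
ee_pos: [0.5355, -0.419, 0.0479]
tool_rot: [142.0, 0.0, 164.0]
wrist_force: [0.4, 0.5, -0.1]
opening: 0.0856
grasp_force: 0.0
```

```bash
python3 -m handwheel '{"linear":[[0,0,-0.02],[0,0,-0.05],[0,0,-0.09],[0,0,-0.13],[0,0,-0.16],[0,0,-0.16],[0,0,-0.16]],"dr":[[0,0,0],[0,0,0],[0,0,0],[0,0,0],[0,0,0],[0,0,0],[0,0,0]],"jaw":[1,1,1,1,1,1,1]}'
python3 - <<'E'
from blade import *
from scipy.optimize import least_squares
for sm in(70,90):print("blade",blade(.003,(165,290,260,385),sm)[0])
im=cams.camera("scene");h=cv2.cvtColor(im,cv2.COLOR_RGB2HSV)[170:300,200:350]
m=((h[...,1]<75)&(h[...,2]>85)).astype(np.uint8);m=cv2.morphologyEx(m,cv2.MORPH_OPEN,np.ones((5,5)))
c=max(cv2.findContours(m,0,1)[0],key=cv2.contourArea)
P=np.array([plane("scene",a,.048)[:2] for a in (c[:,0]+[200,170])]);print("pan",circ(P),cv2.boundingRect(c))
E
```

```text
time_s: 23.02
ee_pos: [0.5082, -0.5134, 0.1735]
tool_rot: [142.0, -0.0, 164.0]
wrist_force: [0.4, -0.3, -1.0]
opening: 0.0854
grasp_force: 0.0
blade ((561.903076171875, -331.59637451171875), (156.3557891845703, 82.2715072631836), 74.03563690185547)
blade ((561.6295776367188, -331.7547912597656), (157.37835693359375, 84.71920013427734), 73.78976440429688)
pan (array([ 0.5283, -0.0071]), np.float64(0.0775589647729705)) (45, 34, 56, 49)
```

The blade reads 84 mm wide with the same apparent length as when it lay flat, so the scraper is flat. The pan hasn't moved and the arm is clear, so I'm handing in.

```bash
python3 -c "
from workcell import order
print(order.job_done())"
```

```text
the job is handed in; nothing more can be done
None
```

I handed the job in at about 23 s: the pan measured about 3 mm from the stand's middle, the scraper looks flat on the bare counter and released, and the hand-in returned no verdict.

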